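# Prove the emergency stop of a bench roller mill

## Robot

A 6-joint arm with a two-finger parallel gripper is mounted at the origin on a cart in front of the work surface, level with it; the furniture and walls round the work are solid. World frame = base frame: x ahead of the robot, y to its left, z up, the work surface at z = 0. Lengths are in mm, angles in rad, forces in N, time in s.
With the tool pointing down it reaches from about 400 to 925 mm from the base axis. Payload 12.5 kg.
Tool frame: the origin (TCP) lies at the very end of the fingers, on their centre line; the grasp point (between the pads) lies env.grip_point_offset behind it (env.grip_point_offset is the distance from the TCP to the grasp point, in mm); y points along the fingers, z is the direction in which the jaws open and shut, and the axes are right-handed (so a half turn about y gives the same grasp; the last joint's range is limited). The gripper opens to 95 mm and grips with 3 to 60 N. Pads are 20 mm wide; open, the fingers measure 119 mm over their backs; the gripper's body (75 mm by 180 mm) begins 59 mm behind the grasp point.
Start: joints at [1.191, 0.491, 1.559, -0, 1.092, -0.106], TCP at [168.977, 601.742, 214.661] pointing down, gripper open.
Joint ranges: [-3.1, 3.1], [-0.84, 2.19], [0.05, 2.79], [-1.13, 4.28], [0.06, 2.93], [-2.69, 2.69]. Speed limits (rad/s): [2.22, 2.22, 2.79, 3.14, 3.14, 3.14].

## Interface

Orientations are given as [roll, pitch, yaw] about the fixed x, y, z axes, in that order (R = Rz(yaw) Ry(pitch) Rx(roll)).
In Python, from cell import readout, read_camera, env, nets gives the robot as it stands.
- The arm moves only by the tool apply_moves, never from a script. Its argument "increments" is a list of rows, each a list of 3 entries, a list of its own where there are three numbers: the shift along the tool's x, y, z in cm, then the turn, a rotation vector about the tool's x, y, z in degrees, then the finger opening in cm, from 0 to 9.51. A call has exactly 5 rows; each row shifts and turns the pose as measured when the row begins, along the tool's axes as they then stand; what a row does not reach is not made up. A row lasts 1/8 s, in which the tool goes at most 62.5 mm and 10.7 degrees, less where a joint would pass 70% of its speed; a pose out of reach is approached as far as the arm can. A call with a gripper value outside its range is refused whole. The fingers move at their own pace and stop on an object; the grip force is fixed at half the most. Time passes only in rows, so rows that do not move let the fingers close, or fill a call up. It gives the time, the measured TCP pose, the force and the opening at its end, in the units of the state.
- readout.state(): the state, without advancing time (a new reading comes with each control period).
- read_camera(name): name is "scene" or "side" or "wrist"; returns a dict with "img" (480x640x3 uint8, red, green, blue), "vfov" (degrees; the focal length in pixels is half the picture's height over the tangent of half this angle, whatever the lens; pixels are square), "cx", "cy" (the principal point, pixels), "rvec" (rotation vector, rad) and "tvec" (3), from world to camera coordinates, as OpenCV has them; the wrist camera has in their place "mount" (4x4, takes a point from camera to tool coordinates, whose origin is the TCP and whose axes are the tool frame's). Camera axes: x right, y down, z forward; pixel columns grow to the right and rows downward; lengths in mm; the calibration is good to about 2 mm. A picture is of the moment at which its call begins: read the wrist's pose just before it. There is no depth.
- env.job_done(): hands the job in, once; it reports no verdict.
Trained networks look in a picture, given as the dict that the camera call returned (one of the last four; its "shot" number tells which), for a name from the list of things; names that differ only in an ending like _2 or _b are one class to them, and where a whole thing is asked for, a point or a joint stands for the part that bears it (a point fixed in the world has none). Each returns a list of dicts, best first, with "confidence" (0 to 1); they miss things now and then, are a little off and sometimes report something else, mostly with a low value. They report only what shows in the picture. A call takes as long as a camera call. They do not tell look-alikes from the thing itself.
- nets.look_for(picture, thing): "point" ([x, y, z] in mm, in the coordinates of the camera as it stood for that picture, good to about 4 mm: the middle of the surface that is visible of it).
- nets.mark_of(picture, thing): "point" ([x, y, z] in mm, in the coordinates of the camera as it stood for that picture, good to about 4 mm: a listed point, or the origin of a listed thing).
The state is a dict: "t": time; "joints": joint angles; "qvel": joint speeds; "tau": joint torques, N m; "eef_pos": TCP position; "tcp_rot": TCP orientation; "ft_force": force on the tool from outside, world axes, zero at the start; "moment": the same for the moment, N m; "opening": opening from 0.0 (shut) to 1.0 (fully open).
Only numpy, scipy, OpenCV 4.12 (cv2) and the standard library are available. Lean on these libraries where they do the work, as an engineer would, in place of code of your own. Each camera call takes 0.05 s, during which the arm holds its last target. There are 200 camera calls.

## Task

Test the roller mill's emergency stop before its next run: with closed fingers press the red mushroom button straight down until it latches and let go of it so that it stays in by itself, then push one of its grip lobes round clockwise (as the white arrows show) with the fingertips until the button springs back out, and last press the blue reset button fully down and let it come back up. Only push, never grip the red head, and do not press the green start button. Leave the white grinding jar lying on its rollers and everything else on the bench as it is.

Things in the scene. Friction and masses are not known exactly. Their poses are not given: they have to be found in the camera images.
- mill: Roller mill, fixed: white cabinet 250 x 360 mm (x, y); origin under its centre on the bench, x to its back, y to its left. Front half: level grey deck 62 mm above the bench with the red stop at (-68, +108) and two push buttons at (-68, -30) and (-68, -105); which of them is blue and which green varies. Rear half: two black rollers along y (x = 35 and 95, tops 99 mm high), end plates to 117 mm.
- stop_unit: Emergency stop unit fixed on the deck: flat yellow disc of 78 mm, 3 mm thick, with a black collar of 29 mm, 13 mm high, and the red head above it. Origin on the head's axis in the deck's surface, z up (the axis); its yaw varies, by up to 40 degrees from the mill's.
- stop_top (a point): Top centre of the red mushroom head, 42.5 mm above the deck when out. The head: a round core of 48 mm, 24 mm high, slightly domed on top, with four grip lobes standing out from its side like a cross. It moves with the head.
- stop_plunger (a joint): How far the red head is pressed in, m: 0 out, 0.012 at its stop. It latches when pressed past about 0.0095 (press right to the stop) and then stands at about 0.0092 by itself. Spring force 3 N at the start of travel, about 9 N at most before it reaches the stop. Only turning the head releases it.
- stop_head (a joint): Turn of the red head about its vertical axis, rad: 0 at rest, positive CLOCKWISE seen from above, stop at 0.90. The latched button is released at 0.4 to 0.6 rad and then jumps out; a spring turns the head back to 0 when it is let go. Turning takes up to 0.09 N m (about 3 N on a lobe).
- grip_1: Pushed half of grip lobe 1. Lobe: block 14 mm wide, from the core out to 32 mm from the head's axis, its top 8.5 mm and its underside 23.5 mm below stop_top. x points outward along the lobe, z up. Origin: 23.5 mm out from the axis, 16 mm below stop_top, 3.5 mm to +y of the lobe's middle. The flank to push is the plane y = +3.5 mm, facing +y: push it toward -y (clockwise), round the axis.
- grip_2: The same on grip lobe 2, 90 degrees counter-clockwise from lobe 1.
- grip_3: The same on grip lobe 3, opposite lobe 1.
- grip_4: The same on grip lobe 4, opposite lobe 2.
- lobe_backs: The other halves of the four lobes (their counter-clockwise pushed flanks); origin on the head's axis, at deck height when the button is out.
- reset_unit: Steel bezel of the blue reset button, 35 mm across, 6 mm high; origin at its centre in the deck's surface.
- reset_top (a point): Top centre of the blue reset button's cap, 25 mm across, 14.5 mm above the deck when out. 75 mm from the green one.
- reset_button (a joint): Blue reset button, m: 0 out, 0.006 fully in; springs back. 1.5 N to start, 4.5 N fully in.
- start_button (a joint): Green start button beside it, same make: 0 out, 0.006 in. Not to be pressed.
- grinding_jar: Loose white ceramic grinding jar, 76 mm across, 127 mm long, 0.6 kg, with a blue band, a steel lid and a black knob; it lies along the mill's y in the groove between the rollers, its top 166 mm above the bench. Origin on its axis, near its middle.
- notebook: Loose green notebook 214 x 154 x 14 mm lying at the left of the bench. Origin under its centre.
- pencil: Yellow pencil, 170 mm, lying on the notebook.
- red_lid_jar: Loose white plastic jar with red lid, 45 mm across, 62 mm high, at the left rear.
- pipette_bulb: Loose red rubber bulb, 49 mm across, 78 mm high, at the left rear.
- petri_dish: Loose glass dish, 62 mm across, 13 mm high, at the right front.
- beaker_left: Loose empty glass beaker, 73 mm across, 86 mm high, at the right.
- scoop: Loose clear plastic scoop, 172 mm long, lying at the right front.
Not all that is in view belongs to the job. What is shaped like the grinding_jar but purple is not meant.

How it is judged (in metres and radians):
On the way, in this order (a step that is already met when the one before it is completed fails the run):
1. the red button is latched in (beyond 7.5 mm) with nothing of the fingers touching it (value of joint stop_plunger above 0.0075 m and contact force between stop_unit and the fingers below 0.1 N), for 0.2 s.
2. turned, the red button has sprung out again (within 2 mm) (value of joint stop_plunger below 0.002 m), for 0.1 s.
3. the blue reset button is pressed in (beyond 4.5 mm of 6) while the stop button is out (value of joint reset_button above 0.0045 m and value of joint stop_plunger below 0.002 m), for 0.05 s.
At the end, for the whole second after the job is handed in: Red stop button out (within 1.5 mm) and turned back to rest (within 0.1 rad), blue and green buttons up (within 1.2 mm), the jar at rest in its place on the rollers (within 15 mm) and the loose things where they stood (within 20 mm) (value of joint stop_plunger below 0.0015 m and value of joint stop_head below 0.1 rad and value of joint each of reset_button, start_button below 0.0012 m and distance of grinding_jar from where it was at the start of the episode below 0.015 m and linear speed of grinding_jar below 0.02 m/s and distance of each of notebook, pencil, red_lid_jar, pipette_bulb, petri_dish, beaker_left, scoop from where it was at the start of the episode below 0.02 m); the robot touches nothing.
It fails at once if the red head is gripped: opposite lobes, or both sides of the lobes, loaded by the fingers at once (over 2 N each) (contact force between each of grip_1, grip_3 and the fingers above 2 N or contact force between each of grip_2, grip_4 and the fingers above 2 N or contact force between each of lobe_backs, grip_1 and the fingers above 2 N or contact force between each of lobe_backs, grip_2 and the fingers above 2 N or contact force between each of lobe_backs, grip_3 and the fingers above 2 N or contact force between each of lobe_backs, grip_4 and the fingers above 2 N).
It fails at once if the green start button is pressed (beyond 2.5 mm) (value of joint start_button above 0.0025 m).
It fails at once if the jar is lifted or shifted by more than 25 mm (distance of grinding_jar from where it was at the start of the episode above 0.025 m).
It fails at once if a loose thing on the bench is shifted or lifted by more than 30 mm (distance of any of notebook, pencil, red_lid_jar, pipette_bulb, petri_dish, beaker_left, scoop from where it was at the start of the episode above 0.03 m).
It also fails if it takes over 48 s, if anything falls off the work surface, if the arm or the gripper's body presses on something with over 40 N, if the wrist force passes 120 N, or if a joint passes its speed limit or range.

## Working session

There is one attempt and no reset: what is moved stays moved. The work goes in short steps, Python scripts to look and compute and a tool call to move; the robot and the scene stay as the last step left them, time stands still between calls to the robot, and variables do not carry over. Pictures are saved under pics/ and viewed, about 8 in all and at most 12, crops included, and the job is handed in when it is done.

Besides the shell and the picture viewer there is one more tool, called after "Emit:" as name([rows], argument=value, ...), one row to a line, values as JSON. apply_moves: Moves the arm, as the interface text tells. Its arguments: {"type":"object","properties":{"increments":{"type":"array"}},"required":["increments"]}

```bash
mkdir -p pics; cat > h.py <<'E'
import numpy as np, cv2
from scipy.spatial.transform import Rotation as R
from cell import readout, read_camera, env, nets
def pose():
    s=readout.state(); return np.array(s['eef_pos']),R.from_euler('xyz',s['tcp_rot']).as_matrix()
def shot(name):
    p,T=pose(); c=read_camera(name)
    if 'mount' in c:
        M=np.array(c['mount']); c['Rw']=T@M[:3,:3]; c['o']=p+T@M[:3,3]
    else:
        A=cv2.Rodrigues(np.array(c['rvec'],float))[0]; c['Rw']=A.T; c['o']=-A.T@np.array(c['tvec']).ravel()
    return c
def tow(c,pt): return c['o']+c['Rw']@np.array(pt)
def f(c): return 240/np.tan(np.radians(c['vfov'])/2)
def px(c,w):
    q=c['Rw'].T@(np.array(w)-c['o']); return np.round([c['cx']+f(c)*q[0]/q[2],c['cy']+f(c)*q[1]/q[2]],1)
def onz(c,u,v,z):
    d=c['Rw']@np.array([(u-c['cx'])/f(c),(v-c['cy'])/f(c),1]); return c['o']+d*(z-c['o'][2])/d[2]
def save(c,n): cv2.imwrite('pics/'+n,c['img'][:,:,::-1])
E
python3 - <<'E'
from h import *
s=readout.state(); print(s, env.grip_point_offset); print(pose()[1])
for n in ['scene','side']:
    c=shot(n); save(c,n+'1.png'); print(n,c['o'],c['vfov'])
    for t in ['stop_top','reset_top','mill','stop_unit','reset_unit','grip_1','grinding_jar']:
        for d in nets.mark_of(c,t)[:4]:
            w=tow(c,d['point']); print(t,round(d['confidence'],2),w.round(),px(c,w))
E
```

```text
{'t': 0.0, 'joints': array([ 1.19137054e+00,  4.91560666e-01,  1.55945574e+00, -3.49029518e-05,
        1.09168856e+00, -1.05600816e-01]), 'qvel': array([ 6.33305248e-05, -1.14484865e-03,  2.47389062e-04,  4.66164050e-04,
       -1.04540822e-03, -7.36282485e-04]), 'tau': array([ 1.06915060e-03, -6.12653804e+01, -2.58179605e+01,  6.93018758e-02,
        4.82738251e-02, -6.45308046e-05]), 'eef_pos': array([168.9054537 , 601.48966766, 214.05889161]), 'tcp_rot': array([-1.57190571e+00,  8.64607581e-05, -2.73808915e-01]), 'ft_force': array([0.92049944, 0.63304613, 0.54691083]), 'moment': array([0.03386573, 0.07879603, 0.01749747]), 'opening': 0.9995490561527035} 18.8
[[ 9.62747947e-01 -3.83217949e-04  2.70400155e-01]
 [-2.70400413e-01 -1.04467884e-03  9.62747384e-01]
 [-8.64607580e-05 -9.99999381e-01 -1.10938470e-03]]
scene [-602.2598812  -728.99021513  880.95900692] 46.841004590375235
stop_top 0.54 [539. 142. 102.] [261.2 224.4]
reset_top 0.62 [521.   5.  72.] [298.5 246.9]
reset_top 0.18 [ 513. -427.   -2.] [442.2 313.8]
mill 0.9 [596.  28.  -2.] [306.  254.9]
stop_unit 0.84 [545. 144.  61.] [262.9 235.3]
reset_unit 0.63 [518.   4.  63.] [298.3 250.3]
grip_1 0.54 [524. 149.  89.] [256.7 229.9]
grip_1 0.39 [541. 123.  87.] [267.5 230. ]
grinding_jar 0.85 [ 662. -304.   34.] [418.8 261.9]
grinding_jar 0.81 [649. -15. 122.] [326.2 214. ]
side [ 608.44919319  995.91298542 1026.45559945] 57.102945784339006
stop_top 0.8 [547. 144. 108.] [329.  284.2]
reset_top 0.63 [519.   4.  75.] [335.7 258.1]
mill 0.96 [592.  29.  -3.] [312.2 281.4]
mill 0.58 [ 359. -367.   -0.] [371.  205.5]
stop_unit 0.78 [545. 144.  61.] [329.3 295.3]
reset_unit 0.48 [520.  10.  60.] [335.4 262.9]
grip_1 0.45 [521. 153.  87.] [338.1 291.2]
grinding_jar 0.83 [ 658. -302.   36.] [293.2 208.8]
grinding_jar 0.63 [652. -13. 127.] [292.5 242.4]
```

View pics/scene1.png

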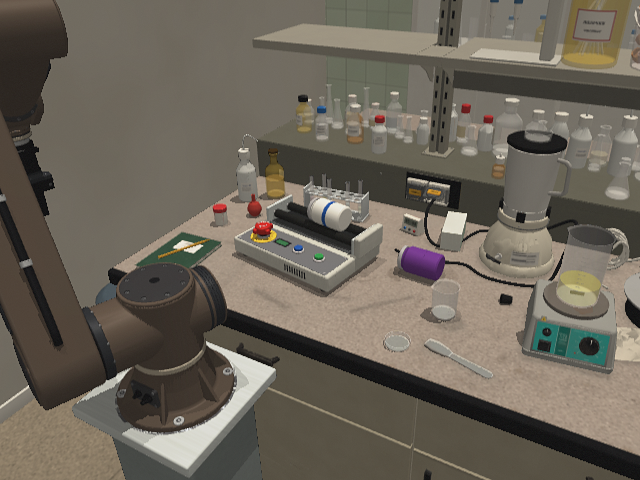

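View pics/side1.png

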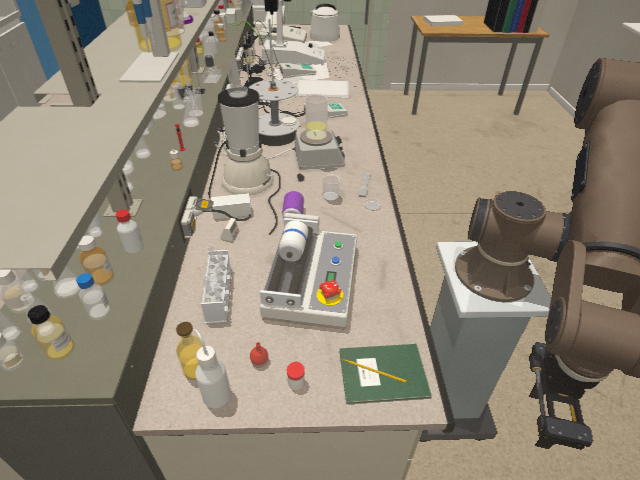

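Two jar shapes: the white one at scene px (326,214), on the mill, is the real one; the purple one at (419,262) is not meant. The blue button is at (298,248) and green at (318,256), both in the scene view. The stop-to-blue distance of 141 mm fits blue being at y=-30. Next I move over the stop with the fingers closing.

Emit:
apply_moves([
  [[4.0, -0.3, -2.8], [0, 0, 0], 0],
  [[4.0, -0.3, -2.8], [0, 0, 0], 0],
  [[4.0, -0.3, -2.8], [0, 0, 0], 0],
  [[4.0, -0.3, -2.8], [0, 0, 0], 0],
  [[4.0, -0.3, -2.8], [0, 0, 0], 0],
])

```text
t: 1.42
eef_pos: [326.2, 409.7, 229.6]
tcp_rot: [-1.57, -0.0, -0.268]
ft_force: [0.0, -0.2, 1.1]
opening: 0.529
```

Emit:
apply_moves([
  [[4.0, -0.3, -2.8], [0, 0, 0], 0],
  [[4.0, -0.3, -2.8], [0, 0, 0], 0],
  [[4.0, -0.3, -2.8], [0, 0, 0], 0],
  [[4.0, -0.3, -2.8], [0, 0, 0], 0],
  [[0, 0, 0], [0, 0, 0], 0],
])

```text
t: 2.05
eef_pos: [456.1, 251.9, 243.0]
tcp_rot: [-1.568, -0.002, -0.272]
ft_force: [0.5, 1.3, -0.7]
opening: 0.022
```

```bash
cat > look.py <<'E'
import sys
from h import *
p,T=pose(); print('t',readout.state()['t'],'tcp',p.round(1),'rot',readout.state()['tcp_rot'],readout.state()['ft_force'])
c=shot('wrist'); save(c,sys.argv[1]); print('cam',c['o'].round(),'fwd',c['Rw'][:,2].round(2),'f',f(c))
for t in ['stop_top','reset_top','stop_unit','reset_unit','grip_1']:
    for d in nets.mark_of(c,t)[:5]:
        w=tow(c,d['point']); print(t,round(d['confidence'],2),w.round(1),px(c,w),'tool cm',(T.T@(w-p)/10).round(2))
E
python3 look.py w1.png
```

```text
t 2.05 tcp [456.1 251.9 243. ] rot [-1.56821648 -0.00237262 -0.2719506 ] [ 0.54663434  1.3093952  -0.65119369]
cam [378. 274. 411.] fwd [ 0.28 -0.07 -0.96] f 401.47395285873864
reset_top 0.82 [518.8   6.7  78.4] [ 81.9 344.8] tool cm [ 12.58  16.43 -21.97]
reset_top 0.41 [410.9 365.2  -3.9] [412.4 122.7] tool cm [-7.45 24.7   9.64]
stop_unit 0.79 [543.6 141.6  60.8] [230.2 323.8] tool cm [11.35 18.22 -8.32]
stop_unit 0.64 [520.   10.3  76.8] [ 86.9 344.2] tool cm [ 12.61  16.59 -21.59]
reset_unit 0.91 [522.9   4.9  59.7] [ 92.5 338.4] tool cm [ 13.02  18.3  -22.04]
grip_1 0.55 [537.9 121.8  88.3] [201.3 338.6] tool cm [ 11.34  15.47 -10.38]
```

Emit:
apply_moves([
  [[1.9, 1.8, -1.3], [0, 0, 0], 0],
  [[1.9, 1.8, -1.3], [0, 0, 0], 0],
  [[1.9, 1.8, -1.3], [0, 0, 0], 0],
  [[0, 0, 0], [0, -5.5, 0], 0],
  [[0, 0, 0], [0, 0, 0], 0],
])

```text
t: 2.98
eef_pos: [497.7, 205.4, 187.4]
tcp_rot: [-1.568, -0.002, -0.161]
ft_force: [-0.6, 0.4, 0.8]
opening: 0.005
```

```bash
python3 look.py w2.png
```

```text
t 2.975 tcp [497.7 205.4 187.4] rot [-1.56780444 -0.00236408 -0.16125927] [-0.60259416  0.39402528  0.84665357]
cam [418. 219. 356.] fwd [ 0.28 -0.04 -0.96] f 401.47395285873864
stop_top 0.71 [542.2 146.5 102.7] [241.9 315.4] tool cm [ 5.32  8.48 -5.12]
stop_top 0.25 [521.4   5.8  57.8] [ 75.3 291.3] tool cm [  5.51  12.92 -19.36]
reset_top 0.6 [517.9   9.   73.8] [ 65.9 295.3] tool cm [  5.12  11.32 -19.09]
stop_unit 0.92 [539.5 145.   61.2] [248.4 287.8] tool cm [ 5.06 12.62 -5.33]
reset_unit 0.61 [520.4   7.2  60. ] [ 75.2 291.1] tool cm [  5.4   12.7  -19.23]
grip_1 0.4 [547.9 164.   91.7] [269.7 311.8] tool cm [ 5.6   9.58 -3.31]
```

View pics/w2.png

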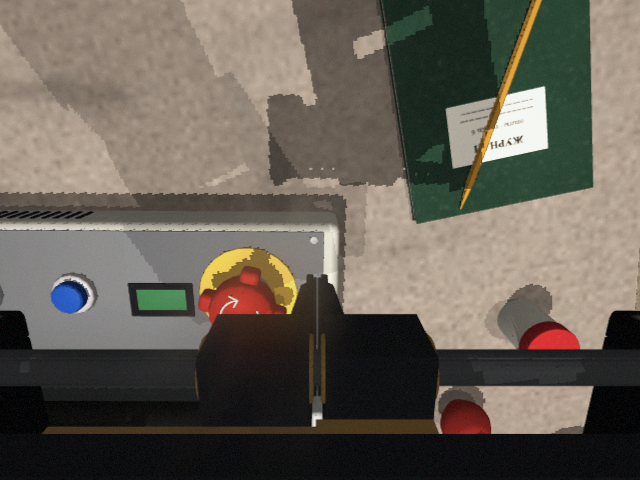

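The picture shows the blue cap at (68,297). The red head at about (240,300) is partly hidden by the gripper. I'll shift 6 cm to the back for a clear view.

Emit:
apply_moves([
  [[3.5, 0, 0], [0, 0, 0], 0],
  [[3.5, 0, 0], [0, 0, 0], 0],
  [[0, 0, 0], [0, 0, 0], 0],
  [[0, 0, 0], [0, 0, 0], 0],
  [[0, 0, 0], [0, 0, 0], 0],
])

```text
t: 3.9
eef_pos: [567.0, 194.5, 188.8]
tcp_rot: [-1.567, -0.003, -0.163]
ft_force: [0.2, -0.5, -0.5]
opening: 0.003
```

```bash
python3 look.py w3.png; python3 -c "
import cv2;i=cv2.imread('pics/w3.png')[100:350,20:340];cv2.imwrite('pics/w3c.png',cv2.resize(i,None,fx=2.4,fy=2.4,interpolation=2))"
```

```text
t 3.9 tcp [567.  194.5 188.8] rot [-1.56725206 -0.00323915 -0.16266872] [ 0.18617216 -0.47430122 -0.52949739]
cam [487. 208. 357.] fwd [ 0.28 -0.04 -0.96] f 401.47395285873864
stop_top 0.82 [541.5 141.4  99.5] [228.9 216.6] tool cm [-1.69  8.91 -5.69]
stop_top 0.3 [740.6 320.   -3.7] [462.7 350.5] tool cm [15.03 19.35 15.13]
reset_top 0.68 [520.   10.2  78. ] [ 47.8 209.3] tool cm [ -1.69  11.01 -18.99]
stop_unit 0.81 [543.5 144.5  63.7] [243.5 206.8] tool cm [-1.56 12.49 -5.36]
reset_unit 0.69 [523.5   3.6  60. ] [ 56.3 209.8] tool cm [ -1.24  12.81 -19.59]
grip_1 0.91 [518.7 150.8  85. ] [239.5 177.1] tool cm [-4.09 10.35 -5.13]
grip_1 0.83 [541.3 123.   85.4] [207.2 215.5] tool cm [-1.42 10.31 -7.51]
grip_1 0.67 [567.4 135.7  87.9] [232.7 249.1] tool cm [ 0.96 10.07 -5.83]
grip_1 0.63 [548.6 163.2  89.6] [265.4 218. ] tool cm [-1.35  9.9  -3.42]
grip_1 0.48 [518.7   9.5  74. ] [ 49.8 206.4] tool cm [ -1.81  11.41 -19.08]
```

View pics/w3c.png

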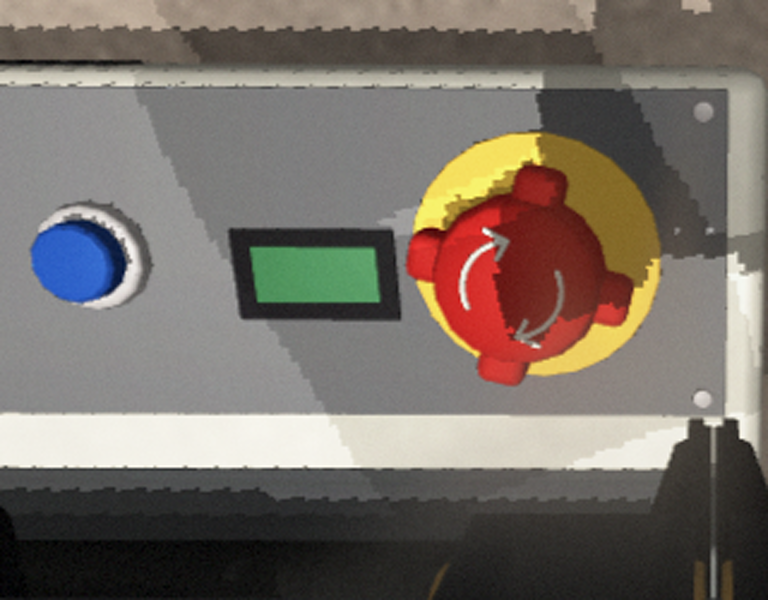

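The crop shows the four lobes clearly. The cross angle works out at about 67°+k·90° in the world frame, with the head axis at about (543.5, 143.8). I'll press on the axis with tool yaw -23°, which also lines up for pushing the front lobe (157°) along +tool z.

Emit:
apply_moves([
  [[-0.75, 1.5, -2.7], [0, 0, 0], 0],
  [[-0.75, 1.5, -2.7], [0, 0, 0], 0],
  [[0, 1.5, 0], [0, 6.9, 0], 0],
  [[0, 1.5, 0], [0, 6.8, 0], 0],
  [[0, 0, 0], [0, 0, 0], 0],
])

```text
t: 4.82
eef_pos: [543.5, 142.5, 127.6]
tcp_rot: [-1.566, -0.004, -0.407]
ft_force: [0.2, -1.4, -0.8]
opening: 0.007
```

```bash
cat > to.py <<'E'
import sys
from h import *
p,T=pose(); s=readout.state(); print('tcp',p.round(1),'yaw deg',np.degrees(s['tcp_rot'][2]).round(1),'F',s['ft_force'].round(1),'t',s['t'])
C=np.array([543.5,143.8]); a=np.radians(157); r=np.array([np.cos(a),np.sin(a)]); g=np.array([np.sin(a),-np.cos(a)]) # cw tangent
print('rel: radial',((p[:2]-C)@r).round(1),'cw tangential',((p[:2]-C)@g).round(1))
for n,w in dict(press=[*C,120],reset=[520,7.5,90]).items(): print(n,'tool cm',(T.T@(np.array(w)-p)/10).round(2))
E
python3 to.py
```

```text
tcp [543.5 142.5 127.6] yaw deg -23.3 F [ 0.2 -1.4 -0.8] t 4.825
rel: radial -0.5 cw tangential -1.2
press tool cm [-0.06  0.77  0.12]
reset tool cm [  3.17   3.71 -13.34]
```

Emit:
apply_moves([
  [[0, 1.2, 0.1], [0, 0, 0], 0],
  [[0, 0.8, 0], [0, 0, 0], 0],
  [[0, 0.5, 0], [0, 0, 0], 0],
  [[0, 0.5, 0], [0, 0, 0], 0],
  [[0, 0.2, 0], [0, 0, 0], 0],
])

```text
t: 5.45
eef_pos: [544.7, 143.9, 95.8]
tcp_rot: [-1.565, -0.006, -0.4]
ft_force: [-2.4, -1.5, 2.4]
opening: 0.008
```

Emit:
apply_moves([
  [[0, 0.2, 0], [0, 0, 0], 0],
  [[0, 0.2, 0], [0, 0, 0], 0],
  [[0, 0.15, 0], [0, 0, 0], 0],
  [[0, 0.1, 0], [0, 0, 0], 0],
  [[0, 0, 0], [0, 0, 0], 0],
])

```text
t: 6.08
eef_pos: [544.8, 143.9, 93.3]
tcp_rot: [-1.564, -0.008, -0.397]
ft_force: [-3.1, -0.1, 8.1]
opening: 0.0
```

Emit:
apply_moves([
  [[0, 0.3, 0], [0, 0, 0], 0],
  [[0, 0.3, 0], [0, 0, 0], 0],
  [[0, 0.3, 0], [0, 0, 0], 0],
  [[0, 0.3, 0], [0, 0, 0], 0],
  [[0, 0.3, 0], [0, 0, 0], 0],
])

```text
t: 6.7
eef_pos: [545.4, 144.1, 92.3]
tcp_rot: [-1.56, -0.016, -0.394]
ft_force: [-11.7, -2.9, 37.3]
opening: 0.008
```

At the stop: z=92.3 against the 92.5 expected, and 37 N. Lifting off.

Emit:
apply_moves([
  [[0, -1.0, 0], [0, 0, 0], 0],
  [[0, -1.5, 0], [0, 0, 0], 0],
  [[0, -1.5, 0], [0, 0, 0], 0],
  [[0, 0, 0], [0, 0, 0], 0],
  [[0, 0, 0], [0, 0, 0], 0],
])

```text
t: 7.32
eef_pos: [545.0, 144.1, 135.1]
tcp_rot: [-1.559, -0.018, -0.393]
ft_force: [-0.1, 0.4, -0.5]
opening: 0.006
```

```bash
python3 to.py; python3 - <<'E'
from h import *
for n in ['scene','side']:
    c=shot(n)
    for t in ['stop_top']:
        for d in nets.mark_of(c,t)[:1]: print(n,d['confidence'],tow(c,d['point']).round(1))
u,v=px(c,[543,144,90]).astype(int); cv2.imwrite('pics/side2c.png',cv2.resize(c['img'][v-50:v+50,u-60:u+60,::-1],None,fx=6,fy=6,interpolation=2))
E
```

```text
tcp [545.  144.1 135.1] yaw deg -22.5 F [-0.1  0.4 -0.5] t 7.325
rel: radial -1.2 cw tangential 0.9
press tool cm [-0.15  1.51 -0.1 ]
reset tool cm [  2.85   4.4  -13.63]
scene 0.55 [536.9 143.8  95.1]
side 0.65 [549.5 143.4  97.3]
```

View pics/side2c.png

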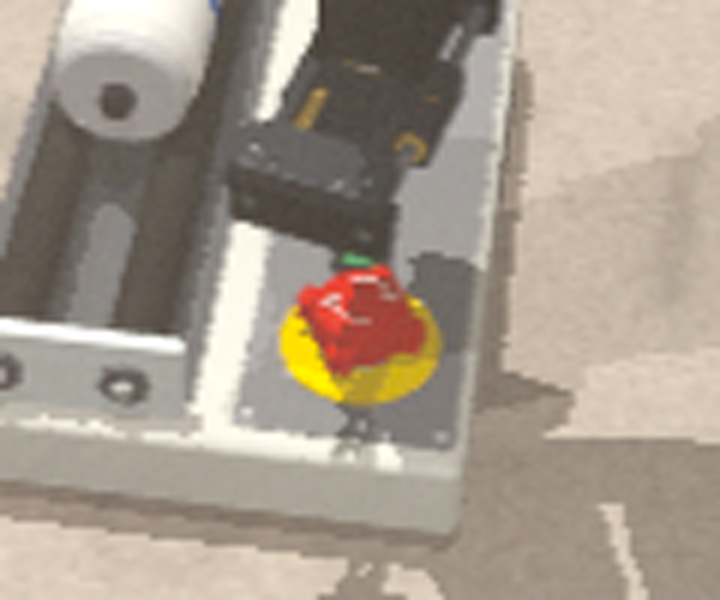

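The networks now put the head top at 95–97 mm (it was 102–108), so the button is latched. The picture agrees: the head stands low at crop (365,310) and the fingers are clear of it. Next I move to the front beside the 157° lobe.

Emit:
apply_moves([
  [[-1.9, 0, -1.1], [-0.7, 0.5, 1.0], 0],
  [[-1.9, 0, -1.2], [0, 0, 0], 0],
  [[0, 2.0, 0], [0, 0, 0], 0],
  [[0, 0, 0], [0, 0, 0], 0],
  [[0, 0, 0], [0, 0, 0], 0],
])

```text
t: 8.15
eef_pos: [499.7, 137.4, 113.3]
tcp_rot: [-1.572, 0.002, -0.402]
ft_force: [0.5, -0.3, 0.4]
opening: 0.002
```

```bash
python3 to.py; python3 look.py w4.png;  python3 -c "
import cv2;i=cv2.imread('pics/w4.png')[60:380,180:500];cv2.imwrite('pics/w4c.png',cv2.resize(i,None,fx=1.8,fy=1.8,interpolation=2))"
```

```text
tcp [499.7 137.4 113.3] yaw deg -23.0 F [ 0.5 -0.3  0.4] t 8.15
rel: radial 37.8 cw tangential -23.0
press tool cm [ 3.78 -0.68  2.31]
reset tool cm [  6.96   2.33 -11.15]
t 8.15 tcp [499.7 137.4 113.3] rot [-1.57215734  0.00187386 -0.40229384] [ 0.49429207 -0.29679675  0.35022649]
cam [426. 170. 282.] fwd [ 0.26 -0.11 -0.96] f 401.47395285873864
reset_top 0.57 [519.1   9.6  75.9] [130.7 375.7] tool cm [  6.79   3.74 -10.99]
stop_unit 0.81 [542.8 145.3  61.6] [354.7 317.3] tool cm [3.66 5.16 2.43]
grip_1 0.82 [520.7 150.6  75.3] [351.2 293. ] tool cm [1.43 3.8  2.04]
```

View pics/w4c.png

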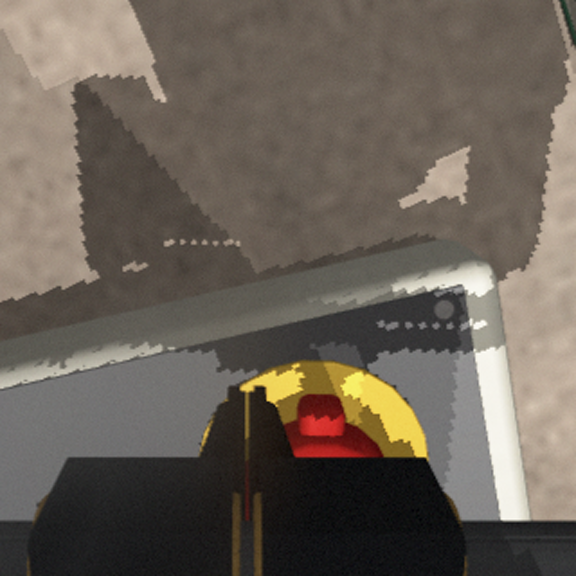

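The front lobe points straight up in the image at crop (320,415). The finger tip at (248,390) is left of it on the clockwise-push side, and the alignment is good. Descending.

Emit:
apply_moves([
  [[0.1, 1.8, 0], [0, 0, 0], 0],
  [[0, 1.7, 0], [0, 0, 0], 0],
  [[0, 0.1, 0.3], [0, 0, 0], 0],
  [[0, 0, 0.4], [0, 0, 0], 0],
  [[0, 0, 0.4], [0, 0, 0], 0],
])

```text
t: 9.07
eef_pos: [505.9, 147.7, 78.3]
tcp_rot: [-1.571, -0.001, -0.402]
ft_force: [-2.9, -1.8, 0.5]
opening: 0.005
```

```bash
python3 to.py
```

```text
tcp [505.9 147.7  78.3] yaw deg -23.1 F [-2.9 -1.8  0.5] t 9.075
rel: radial 36.1 cw tangential -11.1
press tool cm [ 3.62 -4.17  1.12]
reset tool cm [  6.79  -1.17 -12.35]
```

Emit:
apply_moves([
  [[0, 0, 0.4], [0, 0, 0], 0],
  [[0, 0, 0.4], [0, 0, 0], 0],
  [[0, 0, 0.4], [0, 0, 0], 0],
  [[0, 0, 0.4], [0, 0, 0], 0],
  [[0, 0, 0.2], [0, 0, 0], 0],
])

```text
t: 9.7
eef_pos: [514.2, 165.6, 80.2]
tcp_rot: [-1.57, -0.003, -0.402]
ft_force: [-5.1, 0.8, 2.0]
opening: 0.008
```

```bash
python3 to.py; python3 - <<'E'
from h import *
for n in ['scene','side']:
    c=shot(n)
    for d in nets.mark_of(c,'stop_top')[:1]: print(n,d['confidence'],tow(c,d['point']).round(1))
E
```

```text
tcp [514.2 165.6  80.2] yaw deg -23.0 F [-5.1  0.8  2. ] t 9.7
rel: radial 35.5 cw tangential 8.6
press tool cm [ 3.56 -3.97 -0.85]
reset tool cm [  6.72  -0.98 -14.32]
scene 0.73 [538.2 141.5 103.7]
```

Emit:
apply_moves([
  [[-0.1, 0, -1.0], [0, 0, 0], 0],
  [[0, 0, -1.2], [0, 0, 0], 0],
  [[0, 0, -1.0], [0, 0, 0], 0],
  [[0, -2.5, 0], [0, 0, 0], 0],
  [[0, -2.5, 0], [0, 0, 0], 0],
])

```text
t: 10.52
eef_pos: [498.8, 132.6, 129.2]
tcp_rot: [-1.571, -0.001, -0.403]
ft_force: [0.1, 0.1, 0.1]
opening: 0.007
```

```bash
python3 to.py; python3 - <<'E'
from h import *
for n in ['scene','side']:
    c=shot(n)
    for t in ['stop_top','grip_1','reset_top']:
        for d in nets.mark_of(c,t)[:2]: print(n,t,d['confidence'],tow(c,d['point']).round(1))
u,v=px(c,[543,144,90]).astype(int); cv2.imwrite('pics/side3c.png',cv2.resize(c['img'][v-70:v+30,u-60:u+60,::-1],None,fx=6,fy=6,interpolation=2))
E
```

```text
tcp [498.8 132.6 129.2] yaw deg -23.1 F [0.1 0.1 0.1] t 10.525
rel: radial 36.7 cw tangential -27.8
press tool cm [3.67 0.92 2.79]
reset tool cm [  6.85   3.93 -10.67]
scene stop_top 0.58 [539.  142.3 101.9]
scene grip_1 0.43 [538.6 117.2  86.9]
scene grip_1 0.38 [520.1 146.   87.9]
scene reset_top 0.57 [518.9   2.8  63.2]
scene reset_top 0.56 [523.    8.2  73.9]
side stop_top 0.56 [545.  141.4 107.6]
side grip_1 0.6 [520.2 150.3  85.4]
```

View pics/side3c.png

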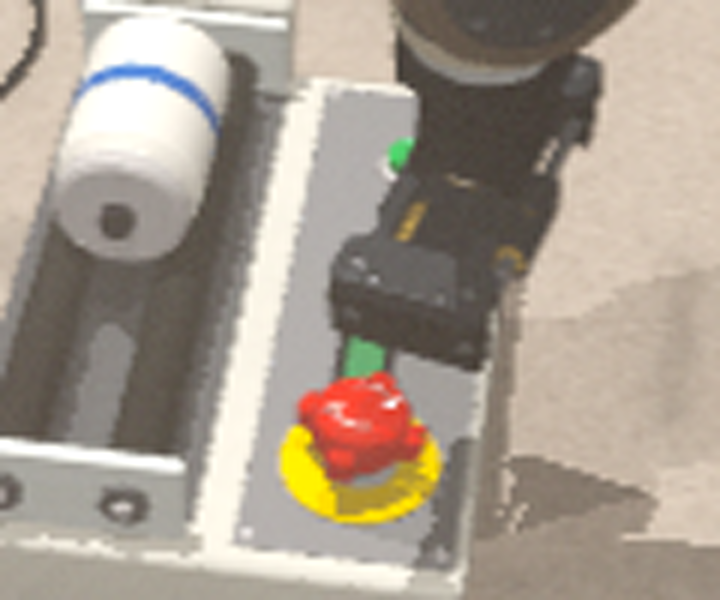

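The head is out: its top reads 102–108 mm again, the black collar shows, and the lobes are back at their first angles. The blue cap stays at (520, 7). Going there.

Emit:
apply_moves([
  [[2.3, 0, -3.6], [0, 0, 0], 0],
  [[2.3, 0, -3.6], [0, 0, 0], 0],
  [[2.2, 0.5, -3.5], [0, 0, 0], 0],
  [[0, 1.0, 0], [0, 0, 0], 0],
  [[0, 0, 0], [0, 0, 0], 0],
])

```text
t: 11.55
eef_pos: [518.9, 5.5, 109.3]
tcp_rot: [-1.573, 0.004, -0.4]
ft_force: [-0.5, -0.2, 0.0]
opening: 0.008
```

```bash
python3 to.py; python3 look.py w5.png
```

```text
tcp [518.9   5.5 109.3] yaw deg -22.9 F [-0.5 -0.2  0. ] t 11.55
rel: radial -31.3 cw tangential -136.9
press tool cm [-3.13 -1.08 13.69]
reset tool cm [0.04 1.93 0.23]
t 11.55 tcp [518.9   5.5 109.3] rot [-1.57305243  0.0042287  -0.40046851] [-0.53978272 -0.21347993  0.02407753]
cam [446.  38. 278.] fwd [ 0.26 -0.11 -0.96] f 401.47395285873864
stop_top 0.8 [543.  145.2 100.8] [616.5 227.3] tool cm [-3.22  0.84 13.8 ]
reset_top 0.88 [519.7   9.6  74.6] [322.3 270.2] tool cm [-0.07  3.47  0.41]
stop_unit 0.57 [541.8 144.5  62.1] [564.5 207.5] tool cm [-3.28  4.7  13.7 ]
reset_unit 0.67 [519.7   6.9  59.1] [317.8 262.3] tool cm [0.05 5.02 0.17]
grip_1 0.94 [564.  132.9  89.4] [583.9 267.9] tool cm [-0.8   1.96 13.49]
grip_1 0.82 [536.8 121.6  87.8] [546.8 227.2] tool cm [-2.86  2.14 11.39]
grip_1 0.71 [520.2 148.4  83.6] [588.5 173.4] tool cm [-5.44  2.57 13.22]
grip_1 0.27 [541.3 146.8 100.6] [619.1 222.4] tool cm [-3.44  0.86 13.89]
```

View pics/w5.png

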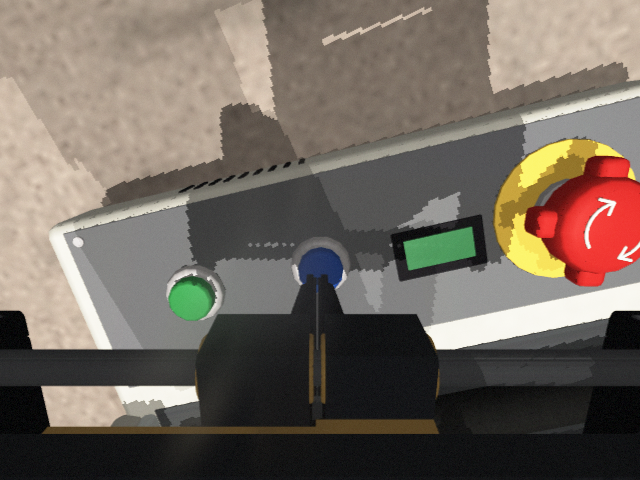

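The fingertip (318,280) is above the blue cap (322,268). Green is at (192,297), well clear. Pressing.

Emit:
apply_moves([
  [[0, 1.5, 0.2], [0, 0, 0], 0],
  [[0, 1.2, 0], [0, 0, 0], 0],
  [[0, 0.5, 0], [0, 0, 0], 0],
  [[0, 0.4, 0], [0, 0, 0], 0],
  [[0, 0.3, 0], [0, 0, 0], 0],
])

```text
t: 12.48
eef_pos: [520.5, 8.6, 69.8]
tcp_rot: [-1.572, 0.001, -0.398]
ft_force: [-9.5, 1.9, 41.6]
opening: 0.004
```

Emit:
apply_moves([
  [[0, 0.2, 0], [0, 0, 0], 0],
  [[0, 0.2, 0], [0, 0, 0], 0],
  [[0, 0.2, 0], [0, 0, 0], 0],
  [[0, 0.2, 0], [0, 0, 0], 0],
  [[0, 0.2, 0], [0, 0, 0], 0],
])

```text
t: 13.1
eef_pos: [520.5, 8.6, 70.1]
tcp_rot: [-1.57, -0.005, -0.398]
ft_force: [-8.3, 1.3, 29.5]
opening: 0.008
```

The blue button is at its stop (z=70 against the 70.5 expected, 30–40 N). Lifting away.

Emit:
apply_moves([
  [[0, -1.5, 0], [0, 0, 0], 0],
  [[0, -3, 0], [0, 0, 0], 0],
  [[-1, -4, 0], [0, 0, 0], 0],
  [[-1, -4, 0], [0, 0, 0], 0],
  [[0, 0, 0], [0, 0, 0], 0],
])

```text
t: 13.72
eef_pos: [501.0, 16.4, 199.3]
tcp_rot: [-1.57, -0.007, -0.398]
ft_force: [-0.8, 0.1, 0.1]
opening: 0.004
```

```bash
python3 look.py w6.png; python3 - <<'E'
from h import *
c=shot('side')
for t in ['stop_top','grinding_jar']:
    for d in nets.mark_of(c,t)[:2]: print(t,d['confidence'],tow(c,d['point']).round(1))
E
```

```text
t 13.725 tcp [501.   16.4 199.3] rot [-1.56985263 -0.00705097 -0.39833446] [-0.76147083  0.13483474  0.09366188]
cam [426.  49. 367.] fwd [ 0.27 -0.11 -0.96] f 401.47395285873864
stop_top 0.81 [541.1 140.9 101.8] [505.5 221.2] tool cm [-1.2   9.75 13.02]
reset_top 0.64 [518.    6.6  76.7] [312.  251.4] tool cm [ 1.86 12.28 -0.26]
stop_unit 0.79 [544.1 144.3  63.5] [488.5 210.2] tool cm [-1.09 13.58 13.44]
reset_unit 0.81 [521.5   7.1  59.5] [314.4 248. ] tool cm [ 2.15 14.   -0.08]
grip_1 0.92 [538.8 122.5  84.6] [469.4 221.8] tool cm [-0.71 11.47 11.23]
grip_1 0.78 [519.2 151.3  84.5] [500.8 181.7] tool cm [-3.65 11.46 13.13]
grip_1 0.75 [549.4 165.3  89.2] [533.9 214.2] tool cm [-1.39 11.01 15.59]
grip_1 0.52 [567.4 136.5  88.6] [500.9 250.6] tool cm [ 1.38 11.09 13.63]
stop_top 0.73 [738.  320.4  -2.1]
stop_top 0.7 [547.4 143.4 106.6]
grinding_jar 0.65 [652.9 -15.2 126.8]
grinding_jar 0.56 [ 658.1 -302.6   38.2]
```

View pics/w6.png

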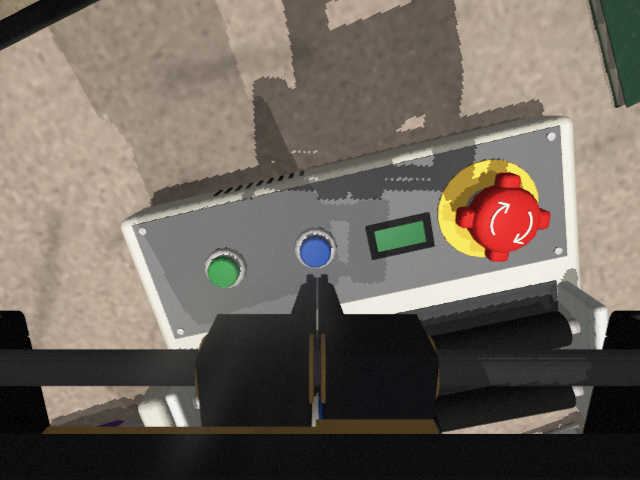

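The picture shows the stop out at (505,220) with its lobes at rest. The blue (315,250) and green (224,271) caps are up, and the jar has not moved. Handing in.

```bash
python3 -c "
from h import *
print(env.job_done())"
```

```text
the job is handed in; nothing more can be done
None
```

I carried out the emergency stop test in the order asked and handed it in at about 14 s of the 48 s. `env.job_done()` gives no verdict, so the results below are my own measurements.

- **Press and latch:** I pressed the red button to its stop with closed fingers (tip at 92.3 mm, 92.5 expected; 37 N) and lifted off. It stayed in by itself, with the head top reading 95–97 mm.
- **Release:** I pushed the lobe facing the robot clockwise by about 0.75 rad (worked out from the finger travel) until the button sprang out. The finger then backed away without touching any other lobe. The head top read 102–108 mm again and the lobes were back at their first angles.
- **Reset:** I pressed the blue button to its stop (tip at 70 mm, 70.5 expected; 30–42 N) and let it come back up.

In the last checks the stop was out and at rest, the blue and green caps were up, and the jar was within about 4 mm of its first reading, which is within the networks' accuracy. The arm was clear, with the tip at 199 mm.

I did not re-measure the loose things on the bench, but the arm never went near them. One last network reading put a stop top at (738, 320), away from the mill. I ignored it because it was at bench height and the reading at the mill was consistent.

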